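# Rack two trestle pins chamfered end down, by feel

## Task

Two aluminium trestle pins lie in the flat tray, and you cannot rely on which way round they are: each has one square end and one chamfered end, and only the chamfered end goes into the holes in the foot of the sloping rack. Feel in the hole which end is which, turn a pin round if it will not go in, and rack both pins in the two empty grooves alike, lying in their grooves with the chamfered end fully home in its hole like the pin already there. Push gently, do not ram the rack, let go of the pins, and leave the bottle and the roll of tape alone.

Things in the scene. Friction and masses are not known exactly. Their poses are not given: they have to be found in the camera images.
- pin_a_mid (a point): Centre of one aluminium trestle pin, a round bar 24 mm in diameter and 130 mm long, about 160 g (110 to 210). One end is square, full 24 mm; the other is chamfered: its last 12 mm narrow to a flat 12 mm nose. x runs along the bar; whether its +x or its -x end is the chamfered one is not known and differs from pin to pin.
- pin_b_mid (a point): Centre of the second pin: same make, size and axes as the first. At the start both lie level and parallel in the tray, 70 mm apart, side by side in either order.
- pin_a: The same pin as pin_a_mid; the origin is its centre. At the start its axis is 40 mm above the table and the middle 70 mm of it is free for fingers from above, with nothing under it down to 8 mm above the table.
- pin_b: The same pin as pin_b_mid; the origin is its centre.
- groove_1 (a point): Where the centre of a rightly racked pin lies in the middle one of the rack's three grooves (one of the two empty ones). x: along the groove uphill, away from the robot, 30 degrees above level; y: level, to the left; z: square to the sloping deck, up and towards the robot. To lie in the groove, the pin's axis is tilted 30 degrees too.
- groove_2 (a point): The same point and axes for the other empty groove, 70 mm to the right of the middle one. The deck's side cheek, 41 mm to its right, stays 8 mm below the pins' axes. The left groove, 70 mm left of the middle, is taken by a pin fixed there with its chamfered end down in its hole.
- rack: Fixed dark steel rack, 180 x 236 mm, 117 mm high; origin: centre of its underside; x level, uphill. The middle groove's point is 74 mm above it. In each groove a pin lies on two 90-degree V-notches, 42 mm uphill and downhill of the groove's point; the 70 mm between them is open for fingers. The notches guide in a pin laid up to 12 mm off sideways.
- foot_plate (a point): Middle of the uphill face of the rack's foot plate, on the middle groove's axis, 57 mm downhill of its point; axes as the groove's. A 20 mm hole lies on each groove's axis; the plate is 10 mm thick and 18 mm high to either side of the axes. A chamfered end enters 8 mm; a square end stops at the face, its pin 8 mm short. Pins stick: push them down.
- tray: Fixed plywood tray in which the pins arrive, 160 x 150 mm; origin: centre of its underside; x along the pins. Each pin lies on two 90-degree V-notches 84 mm apart; end boards 56 mm high stand 71 mm from the middle, past the pins' ends. Tray and rack stand on opposite sides of the table; which is left varies.
- dropper: A small white bottle, 35 mm across and 85 mm tall, loose, a bystander behind the gap between tray and rack. Origin: centre of its underside.
- tape_roll: A blue roll of masking tape lying flat, 99 mm across and 36 mm high, loose, a bystander to the right of the work. Origin: centre of its underside.

How it is judged:
By the outcome, as a careful person would: the job done as asked, in the order asked, and still so for the second after the job is handed in, with the robot touching nothing.
It also fails if it takes over 72 s, if anything falls off the work surface, if the arm or the gripper's body presses on something with over 40 N, if the wrist force passes 120 N, or if a joint passes its speed limit or range.

## Robot

A 6-joint arm with a two-finger parallel gripper is mounted at the origin on a cart in front of the work surface, level with it; the furniture and walls round the work are solid. World frame = base frame: x ahead of the robot, y to its left, z up, the work surface at z = 0. Lengths are in mm, angles in degrees, forces in N, time in s.
With the tool pointing down it reaches from about 350 to 850 mm from the base axis. Payload 8.1 kg.
Tool frame: the origin (TCP) lies midway between the tips of the shut fingers; the grasp point (between the pads) lies 19 mm behind it; z points along the fingers, y is the line along which they close (so a half turn about z gives the same grasp; the last joint's range is limited). The gripper opens to 85 mm and grips with 20 to 120 N. Pads are 22 mm wide; open, the fingers measure 114 mm over their backs; the gripper's body (76 mm by 85 mm) begins 54 mm behind the grasp point. The pads swing forward as they close: fully open they stand 13 mm farther back than shut.
Start: joints at [61.57, 7.471, 85.268, -0, 87.261, -4.893], TCP at [239.585, 550.095, 231.292] pointing down, gripper open.
Joint ranges: [-169.43, 169.43], [-51.17, 129.36], [1.28, 143.12], [-76.62, 256.62], [0, 156.53], [-152.29, 152.29]. Speed limits (degrees/s): [136.94, 136.94, 159.86, 180, 180, 180].

## Interface

Orientations are given as [roll, pitch, yaw] about the fixed x, y, z axes, in that order (R = Rz(yaw) Ry(pitch) Rx(roll)).
In Python, from bench import sense, snapshot, order, finder gives the robot as it stands.
- The arm moves only by the tool send_rows, never from a script. Its argument "steps" is a list of rows, each a list of 2 entries, a list of its own where there are three numbers: the shift along the world's x, y, z in units of 30 mm (1.0 is 30 mm), then the turn, a rotation vector about the world's x, y, z in rad. In form: [[[dx, dy, dz], [wx, wy, wz]], ...]. A call has 1 to 10 rows; each row is the pose to reach, as a shift and turn from the pose commanded when the call began; what a row does not reach only later rows make up. A row lasts 1/8 s, in which the tool goes at most 62.5 mm and 10.7 degrees, less where a joint would pass 70% of its speed; a pose out of reach is approached as far as the arm can. A call with a gripper value outside its range is refused whole. "fingers" is the closure, from 0 (fully open) to 1 (shut), set as the call begins (left out, the last holds). The fingers move at their own pace and stop on an object; "squeeze" is the grip in N (left out, the last holds). Time passes only in rows, so rows that repeat a pose let the fingers close. It gives the time, the measured TCP pose, the force, the opening and the grip force at its end, in the units of the state.
- sense(): the state, without advancing time (a new reading comes with each control period).
- snapshot(name): name is "scene" or "side" or "wrist"; returns a dict with "img" (400x640x3 uint8, red, green, blue), "K" (3x3 intrinsics, pixels), "pose" (4x4, takes a point from camera to world coordinates). Camera axes: x right, y up, looking along -z (the intrinsics and any distortion apply to the point x, -y, -z); pixel columns grow to the right and rows downward; lengths in mm; the calibration is good to about 2 mm. A picture is of the moment at which its call begins. There is no depth.
- order.hand_in(): hands the job in; it is judged then, once.
Trained networks look in the newest picture that a camera, given by its name, has taken for a name from the list of things; names that differ only in an ending like _2 or _b are one class to them, and where a whole thing is asked for, a point or a joint stands for the part that bears it (a point fixed in the world has none). Each returns a list of dicts, best first, with "confidence" (0 to 1); they miss things now and then, are a little off and sometimes report something else, mostly with a low value. They report only what shows in the picture. A call takes as long as a camera call.
- finder.find_in(label, camera): "box" ([left, top, width, height] as shares, 0 to 1, of the picture: columns of its width, rows of its height, round what is visible of it).
- finder.trace(label, camera): "mask" (400x640 bool, what is visible of it) and "box" ([left, top, width, height] as shares, 0 to 1, of the picture: columns of its width, rows of its height, round what is visible of it).
- finder.pinpoint(label, camera): "at" ([column, row] as shares, 0 to 1, of the picture: columns of its width, rows of its height: a listed point, or the origin of a listed thing).
The state is a dict: "time": time; "joint_pos": joint angles; "qd": joint speeds; "joint_efforts": joint torques, N m; "tool_pos": TCP position; "tcp_rot": TCP orientation; "ft_force": force on the tool from outside, world axes, zero at the start; "wrist_torque": the same for the moment, N m; "finger_gap": finger opening in mm; "grip_force": force on a finger pad.
Only numpy, scipy, OpenCV 4.12 (cv2) and the standard library are available. Lean on these libraries where they do the work, as an engineer would, in place of code of your own. Each camera call takes 0.05 s, during which the arm holds its last target. There are 200 camera calls.

## Working session

There is one attempt and no reset: what is moved stays moved. The work goes in short steps, Python scripts to look and compute and a tool call to move; the robot and the scene stay as the last step left them, time stands still between calls to the robot, and variables do not carry over. Pictures are saved under pics/ and viewed, at most 10 in all, crops included, and the job is handed in when it is done.

Besides the shell and the picture viewer there is one more tool, called as name(argument=value, ...) on one line, values as JSON. send_rows: Moves the arm, as the interface text tells. Its arguments: {"type":"object","properties":{"steps":{"type":"array"},"fingers":{"type":"number"},"squeeze":{"type":"number"}},"required":["steps"]}

```bash
mkdir -p pics; cat > h.py <<'E'
import numpy as np, cv2
from bench import sense, snapshot, order, finder
def snap(cam, fn=None):
    s=snapshot(cam)
    if fn: cv2.imwrite('pics/'+fn, s['img'][:,:,::-1])
    return s
def ray(s,px):
    K=np.array(s['K']);P=np.array(s['pose'])
    d=np.linalg.inv(K)@[px[0],px[1],1]; d=np.array([d[0],-d[1],-d[2]])
    return P[:3,3],P[:3,:3]@d
def atz(s,px,z):
    o,d=ray(s,px); return o+d*(z-o[2])/d[2]
def tri(obs):
    A=np.zeros((3,3));b=np.zeros(3)
    for s,px in obs:
        o,d=ray(s,px);d=d/np.linalg.norm(d);M=np.eye(3)-np.outer(d,d);A+=M;b+=M@o
    return np.linalg.solve(A,b)
def proj(s,p):
    P=np.array(s['pose']);c=P[:3,:3].T@(np.array(p)-P[:3,3]);v=np.array(s['K'])@[c[0],-c[1],-c[2]];return v[:2]/v[2]
E
python3 - <<'E'
from h import *
print(sense())
S={c:snap(c,c+'0.png') for c in('scene','side','wrist')}
for c,s in S.items():
    print(c,np.round(s['pose'],2).tolist(),np.round(s['K'],1).tolist(),[k for k in s])
    for l in('pin_a_mid','groove_1','groove_2','foot_plate','rack','tray'):
        for r in finder.pinpoint(l,c)[:4]:
            px=np.array(r['at'])*[640,400]
            z={'pin_a_mid':40,'groove_1':74,'groove_2':74,'foot_plate':45.5}.get(l,0)
            print(c,l,round(r['confidence'],2),px.round(1),atz(s,px,z).round(1))
a=np.hstack([S['scene']['img'],S['side']['img']]);cv2.imwrite('pics/both.png',cv2.resize(np.vstack([S['scene']['img'],S['side']['img']]),None,fx=.75,fy=.75)[:,:,::-1])
E
```

```text
{'time': 0.0, 'joint_pos': array([ 6.15686436e+01,  7.51635860e+00,  8.53303796e+01, -1.55676966e-03,
        8.72623496e+01, -4.89378825e+00]), 'qd': array([ 0.02643821,  0.10928537,  0.10790591,  0.0196953 , -0.05041849,
        0.0067386 ]), 'joint_efforts': array([-2.04269425e-03, -5.69417524e+01, -5.00540578e+01, -6.34327862e-04,
        1.52619526e-02, -1.64378821e-05]), 'tool_pos': array([239.33563554, 549.58196193, 230.22086429]), 'tcp_rot': array([-1.79891177e+02, -7.75697293e-03,  1.56462500e+02]), 'ft_force': array([ 0.52293209,  0.07465596, -0.44985528]), 'wrist_torque': array([0.01002861, 0.00479041, 0.00492829]), 'grip_force': 0.0, 'finger_gap': 85.35224886683139}
scene [[0.62, 0.53, -0.58, -251.96], [-0.78, 0.44, -0.44, -772.88], [0.02, 0.73, 0.69, 1106.23], [0.0, 0.0, 0.0, 1.0]] [[457.1, 0.0, 312.2], [0.0, 457.1, 200.0], [0.0, 0.0, 1.0]] ['img', 'K', 'pose']
scene pin_a_mid 0.67 [319.1 238.9] [ 520.6 -210.1   40. ]
scene pin_a_mid 0.28 [316.8 241.6] [ 507.3 -211.4   40. ]
scene groove_1 0.77 [236.6 178.6] [534.2 162.6  74. ]
scene groove_1 0.74 [222.4 170.8] [532.  23
[... 384 characters left out ...]
[-0.9, 0.16, -0.4, 80.83], [-0.43, -0.38, 0.82, 1006.74], [-0.02, 0.91, 0.41, 636.34], [0.0, 0.0, 0.0, 1.0]] [[458.2, 0.0, 327.2], [0.0, 458.2, 192.1], [0.0, 0.0, 1.0]] ['img', 'K', 'pose']
side groove_1 0.95 [296.2 258.4] [537.1 236.7  74. ]
side groove_1 0.87 [316.4 249.9] [511.3 185.3  74. ]
side groove_2 0.95 [296.2 258.4] [537.1 236.7  74. ]
side groove_2 0.87 [316.4 249.9] [511.3 185.3  74. ]
side foot_plate 0.78 [315.7 275.3] [485.6 242.   45.5]
side rack 0.88 [296.5 284.9] [540.5 236.2   0. ]
wrist [[0.4, -0.87, -0.28, 168.42], [0.92, 0.38, 0.12, 581.15], [-0.0, -0.3, 0.95, 372.01], [0.0, 0.0, 0.0, 1.0]] [[284.5, 0.0, 319.7], [0.0, 284.5, 199.4], [0.0, 0.0, 1.0]] ['img', 'K', 'pose']
```

View pics/both.png

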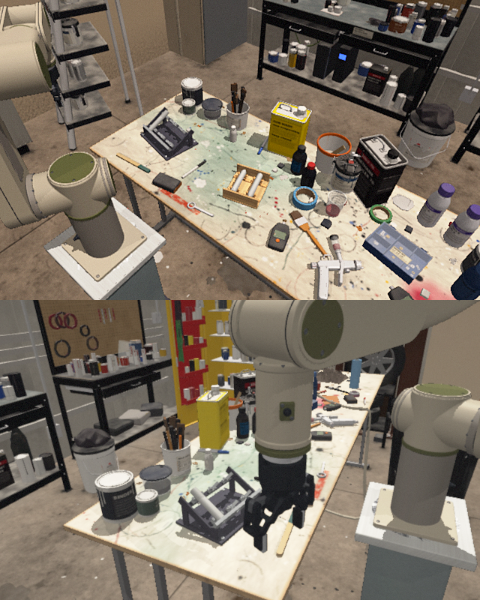

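The scene picture shows the rack at the left (about px 225,178) and the tray with two pins at about (328,245). The bottle and other things are behind. I'll look at the rack from close by.

send_rows(steps=[[[1, -1.5, 1], [0, 0, 0]], [[2.5, -3.5, 2.3], [0, 0, 0]], [[4, -5.5, 2.3], [0, 0, 0]], [[5.5, -7.5, 2.3], [0, 0, 0]], [[7, -9, 2.3], [0, 0, 0]], [[7.7, -10.3, 2.3], [0, 0, 0]], [[7.7, -10.3, 2.3], [0, 0, 0]], [[7.7, -10.3, 2.3], [0, 0, 0]], [[7.7, -10.3, 2.3], [0, 0, 0]]])

```text
time: 2.17
tool_pos: [470.3, 241.5, 300.3]
tcp_rot: [180.0, -0.0, 156.5]
ft_force: [0.6, 0.5, 0.4]
finger_gap: 85.2
grip_force: 0.0
```

```bash
cat > look.py <<'E'
from h import *
import sys
s=snap('wrist',sys.argv[1]);st=sense();print(st['time'],st['tool_pos'].round(1),st['tcp_rot'].round(2))
np.savez('pics/'+sys.argv[1]+'.npz',K=s['K'],pose=s['pose'])
Z={'pin_a_mid':float(sys.argv[2]) if len(sys.argv)>2 else 40,'groove_1':74,'foot_plate':45.5,'rack':0,'tray':0}
for l in Z:
    for r in finder.pinpoint(l,'wrist')[:4]:
        px=np.array(r['at'])*[640,400];print(l,round(r['confidence'],2),px.round(1),atz(s,px,Z[l]).round(1))
E
python3 look.py rack1.png
```

```text
2.225 [470.1 241.9 300.3] [ 1.7999e+02 -2.0000e-02  1.5651e+02]
pin_a_mid 0.7 [ 78.9 297.1] [ 512.8 -213.5   40. ]
groove_1 0.58 [ 60.4 321. ] [ 527.6 -227.    74. ]
foot_plate 0.73 [ 82.  298.3] [ 515.2 -203.7   45.5]
foot_plate 0.63 [ 77.9 298.8] [ 513.3 -210.5   45.5]
foot_plate 0.6 [326.7 180.2] [492.5 243.3  45.5]
rack 0.69 [ 59.6 318.9] [ 548.8 -325.8    0. ]
rack 0.63 [329.7 197.2] [531.3 233.2   0. ]
tray 0.73 [ 82.6 295.5] [ 524.  -253.5    0. ]
```

View pics/rack1.png

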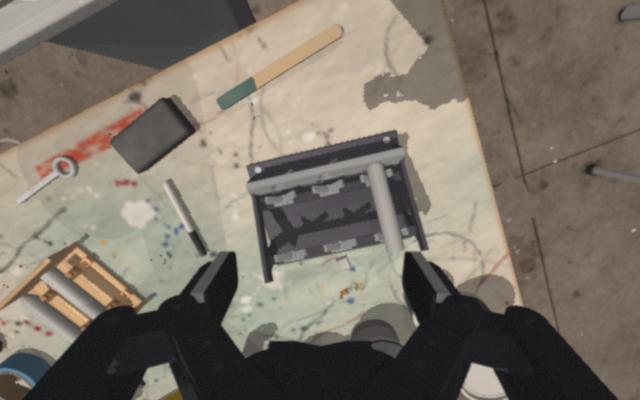

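The rack picture: foot plate edge runs (250,188)–(405,155). The fixed pin lies (376,165)–(393,250), on the robot's left, so the middle and right grooves are empty. The tray shows at lower left, about (75,310). Next I'll enlarge the rack.

```bash
python3 - <<'E'
import cv2
i=cv2.imread('pics/rack1.png')[120:290,235:435]
cv2.imwrite('pics/c1.png',cv2.resize(i,None,fx=4,fy=3.5,interpolation=cv2.INTER_CUBIC))
E
```

```text
(no output)
```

View pics/c1.png

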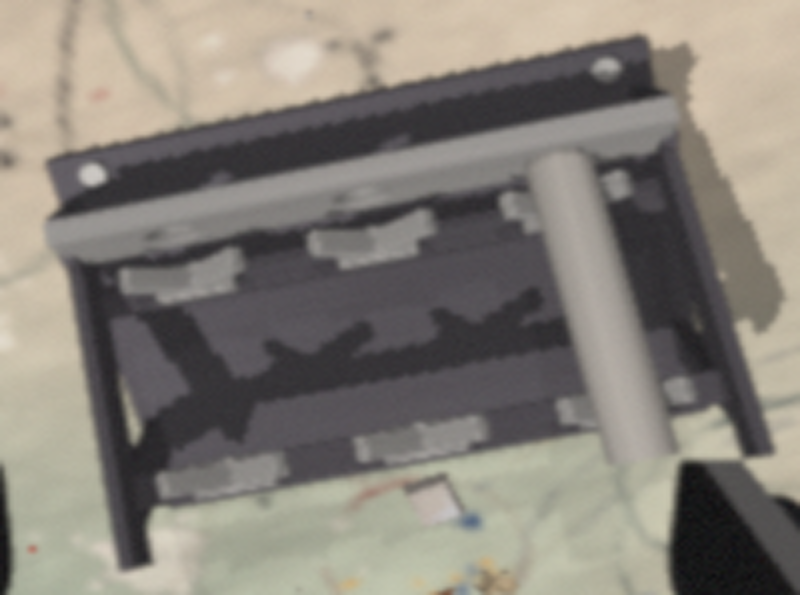

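send_rows(steps=[[[0, -2, 0.2], [0, 0, 0]], [[0, -4, 0.2], [0, 0, 0]], [[0, -6, 0.2], [0, 0, 0]], [[0, -8, 0.2], [0, 0, 0]], [[0, -10, 0], [0, 0, 0]], [[0, -12, -1], [0, 0, 0]], [[0, -14, -2], [0, 0, 0]], [[0, -15, -2], [0, 0, 0]], [[0, -15, -2], [0, 0, 0]], [[0, -15, -2], [0, 0, 0]]])

```text
time: 3.72
tool_pos: [470.8, -208.3, 240.5]
tcp_rot: [180.0, 0.0, 156.5]
ft_force: [0.1, -0.4, -0.3]
finger_gap: 85.5
grip_force: 0.0
```

```bash
python3 look.py tray1.png
```

```text
3.775 [ 470.9 -208.   240.7] [1.7998e+02 3.0000e-02 1.5652e+02]
pin_a_mid 0.65 [329.  211.7] [ 519.6 -216.1   40. ]
pin_a_mid 0.32 [213.4 317.7] [ 603.5 -434.3   40. ]
tray 0.64 [311.6 214.1] [ 527. -245.    0.]
```

View pics/tray1.png

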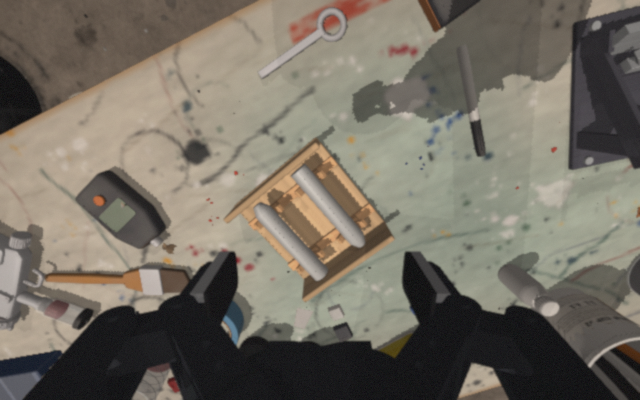

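The tray picture: two parallel pins, mids near (291,243) and (329,208), both lying diagonally in the tray. Crop c1 shows the plate holes at about (350,197) and (165,235), and the notch blocks of the empty grooves. Now I'll fit both.

```bash
cat > fit.py <<'E'
from h import *
from scipy.optimize import least_squares
s=np.load('pics/rack1.png.npz');c=lambda u,v:np.array([u/4+235,v/3.5+120])
t=np.radians(30)
def gp(p,lat,S,h):
    x,y,a=p;ux=np.array([np.cos(a),np.sin(a),0]);uy=np.array([-np.sin(a),np.cos(a),0]);ez=np.array([0,0,1])
    return np.array([x,y,74])+uy*lat+S*(ux*np.cos(t)+ez*np.sin(t))+h*(-ux*np.sin(t)+ez*np.cos(t))
O=[(0,-57,0,350,197),(-70,-57,0,165,235),(70,-56,6,561,156),(70,63,0,642,455),(0,-42,-12,372,240),(-70,-42,-12,180,275),(0,42,-12,422,440),(-70,42,-12,222,475)]
f=lambda p:np.concatenate([proj(s,gp(p,*o[:3]))-c(*o[3:]) for o in O])
if __name__=='__main__':
    r=least_squares(f,[535,235,-.2],x_scale=[10,10,.1],loss='soft_l1');p=r.x
    print(p[:2].round(1),np.degrees(p[2]).round(2));print(f(p).reshape(-1,2).round(1).tolist())
    print('g1',gp(p,0,0,0).round(1),'g2',gp(p,-70,0,0).round(1))
    s2=np.load('pics/tray1.png.npz')
    for e in([(262,210),(320,275)],[(300,172),(358,243)]):
        a,b=[atz(s2,q,46) for q in e];d=b-a
        print((a+b)/2,np.linalg.norm(d),np.degrees(np.arctan2(d[1],d[0])))
E
python3 fit.py
```

```text
[534.6 233.7] -10.37
[[2.0, 0.1], [0.9, 0.0], [-1.8, -0.0], [-0.8, -0.1], [-0.6, -0.3], [1.0, 0.2], [-0.8, -0.2], [0.5, 0.1]]
g1 [534.6 233.7  74. ] g2 [522.  164.9  74. ]
[ 539.21447104 -276.9335278    46.        ] 118.52620932273729 14.350443793737535
[ 514.66753513 -212.6652612    46.        ] 119.61182919912665 14.448051647174681
```

send_rows(steps=[[[0.4, -0.05, -1], [0, 0, 0.17]], [[0.8, -0.1, -2], [0, 0, 0.34]], [[1.2, -0.15, -3], [0, 0, 0.51]], [[1.47, -0.15, -3.7], [0, 0, 0.66]], [[1.47, -0.15, -4], [0, 0, 0.66]], [[1.47, -0.15, -4], [0, 0, 0.66]], [[1.47, -0.15, -4], [0, 0, 0.66]]], fingers=0.4, squeeze=40)

```text
time: 4.9
tool_pos: [515.1, -213.7, 121.6]
tcp_rot: [-179.9, 0.1, -165.8]
ft_force: [0.5, 0.0, -0.5]
finger_gap: 51.2
grip_force: 0.0
```

```bash
python3 look.py tray2.png; python3 -c "
from h import *
st=sense();print(st['joint_pos'].round(1),st['finger_gap'])
i=cv2.imread('pics/tray2.png')[60:340,110:510];cv2.imwrite('pics/c2.png',cv2.resize(i,None,fx=2,fy=2,interpolation=cv2.INTER_CUBIC))"
```

```text
4.95 [ 515.3 -213.8  121.7] [-1.7992e+02  9.0000e-02 -1.6581e+02]
pin_a_mid 0.58 [319.1 210.7] [ 518.8 -213.1   40. ]
tray 0.6 [283.7 197.9] [ 528.6 -246.2    0. ]
tray 0.28 [318.4 207.5] [ 529.9 -211.2    0. ]
[ -27.8    5.4   99.2   -0.    75.3 -132.1] 51.40249467671444
```

View pics/c2.png

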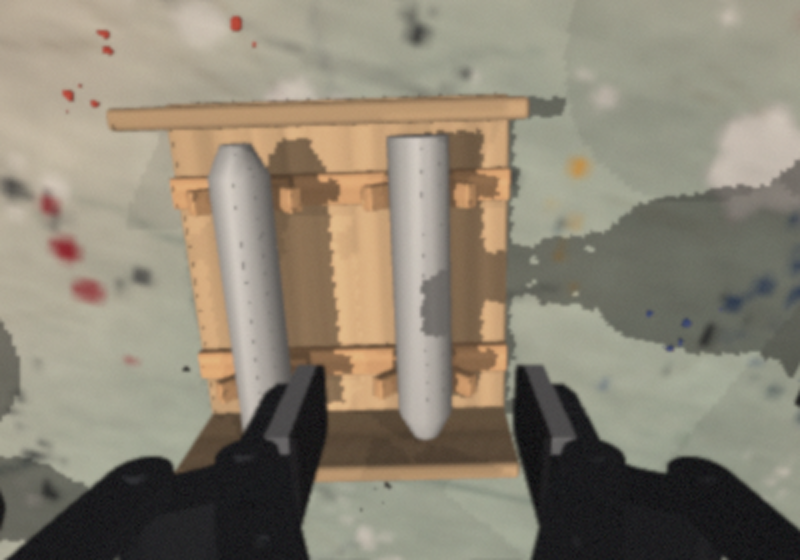

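The crop c2 clearly shows both chamfers. The pin under the gripper (right in the picture, c2 (418,137)–(424,438)) has its chamfer at the end away from the robot. The left pin has its chamfer at the near end, c2 (235,145). So this pin has to be turned round.

```bash
python3 - <<'E'
from h import *
s=np.load('pics/tray2.png.npz');c=lambda u,v:(u/2+110,v/2+60)
a=atz(s,c(418,137),44);b=atz(s,c(425,438),46);d=b-a
print(a,b,(a+b)/2,np.linalg.norm(d[:2]),np.degrees(np.arctan2(d[1],d[0])))
a=atz(s,c(236,145),44);p=a+65*np.array([np.cos(np.radians(14.3)),np.sin(np.radians(14.3)),0]);print('P1',p)
m=atz(s,c(250,250),50);print('on P1 axis',m)
E
```

```text
[ 453.92050668 -229.4850641    44.        ] [ 577.95099105 -195.11173871   46.        ] [ 515.93574887 -212.2984014    45.        ] 128.70542549443738 15.48997383847928
P1 [ 536.5039462  -279.12519975   44.        ]
on P1 axis [ 510.72198162 -282.26309199   50.        ]
```

send_rows(steps=[[[0.03, 0.05, -1], [0, 0, 0.014]], [[0.03, 0.05, -2], [0, 0, 0.014]], [[0.03, 0.05, -2.8], [0, 0, 0.014]], [[0.03, 0.05, -3.27], [0, 0, 0.014]], [[0.03, 0.05, -3.27], [0, 0, 0.014]], [[0.03, 0.05, -3.27], [0, 0, 0.014]]])

```text
time: 5.95
tool_pos: [516.4, -212.3, 23.3]
tcp_rot: [-179.9, 0.1, -164.9]
ft_force: [0.0, -0.4, 0.4]
finger_gap: 51.4
grip_force: 0.0
```

send_rows(steps=[[[0, 0, 0], [0, 0, 0]], [[0, 0, 0], [0, 0, 0]], [[0, 0, 0], [0, 0, 0]], [[0, 0, 0], [0, 0, 0]], [[0, 0, 0], [0, 0, 0]], [[0, 0, 0], [0, 0, 0]]], fingers=1, squeeze=50)

```text
time: 6.7
tool_pos: [516.5, -212.6, 23.5]
tcp_rot: [-179.9, 0.1, -164.9]
ft_force: [0.1, -1.8, 6.3]
finger_gap: 22.3
grip_force: 49.0
```

```bash
python3 - <<'E'
from h import *
from scipy.spatial.transform import Rotation as R
s=snap('scene')
for px in((360,185),(385,205),(410,190),(310,187)):print(px,atz(s,px,0).round())
import fit
from scipy.optimize import least_squares
p=least_squares(fit.f,[535,235,-.2],x_scale=[10,10,.1],loss='soft_l1').x;np.save('p.npy',p)
for up in(1,-1):
  o=fit.gp(p,0,0,0);X=fit.gp(p,0,1,0)-o;Z=-(fit.gp(p,0,0,1)-o);X=X*up;Y=np.cross(Z,X)
  print(up,R.from_matrix(np.c_[X,Y,Z]).as_euler('xyz',degrees=True),'X',X,'Z',Z)
E
```

```text
(360, 185) [ 854. -142.    0.]
(385, 205) [ 822. -269.    0.]
(410, 190) [ 948. -298.    0.]
(310, 187) [728.  -8.   0.]
1 [180.         -30.         -10.36595531] X [ 0.85189062 -0.15582801  0.5       ] Z [ 0.49183928 -0.08996734 -0.8660254 ]
-1 [-180.           30.          169.63404469] X [-0.85189062  0.15582801 -0.5       ] Z [ 0.49183928 -0.08996734 -0.8660254 ]
```

send_rows(steps=[[[0, 0, 1.5], [0, 0, 0]], [[0, 0, 3.5], [0, 0, 0]], [[0, 0, 5.5], [0, 0, -0.18]], [[-0.3, 0.5, 7], [0, 0, -0.36]], [[-0.6, 1.5, 7], [0, 0, -0.54]], [[-0.8, 2.8, 7], [0, 0, -0.72]], [[-0.8, 4, 7], [0, 0, -0.9]], [[-0.8, 5.2, 7], [0, 0, -1.08]], [[-0.8, 6.5, 7], [0, 0, -1.26]], [[-0.8, 7.5, 7], [0, 0, -1.44]]])

```text
time: 8.0
tool_pos: [491.0, 14.7, 231.8]
tcp_rot: [-180.0, -0.0, 112.3]
ft_force: [0.8, -0.4, -1.6]
finger_gap: 22.6
grip_force: 49.5
```

send_rows(steps=[[[0, 1, 0], [0, 0, -0.18]], [[0, 2, 0], [0, 0, -0.36]], [[0, 3, 0], [0, 0, -0.54]], [[0, 4, 0], [0, 0, -0.72]], [[0, 5.05, 0], [0, 0, -0.9]], [[0, 5.05, 0], [0, 0, -1.08]], [[0, 5.05, 0], [0, 0, -1.26]], [[0, 5.05, 0], [0, 0, -1.44]], [[0, 5.05, 0], [0, 0, -1.62]], [[0, 5.05, 0], [0, 0, -1.8]]])

```text
time: 9.25
tool_pos: [491.1, 164.6, 231.7]
tcp_rot: [-180.0, 0.1, 9.1]
ft_force: [-0.0, 0.2, -1.1]
finger_gap: 22.6
grip_force: 49.5
```

```bash
cat > go.py <<'E'
# usage: go.py groove(1|2) up(1|-1) S lift depth : rows' shift/turn from the present pose
from h import *
import fit,sys
from scipy.spatial.transform import Rotation as R
g,up,S,l,dp=int(sys.argv[1]),int(sys.argv[2]),*map(float,sys.argv[3:6])
p=np.load('p.npy');o=fit.gp(p,0,0,0);X=fit.gp(p,0,1,0)-o;N=fit.gp(p,0,0,1)-o
T=fit.gp(p,0 if g==1 else -70,S,l-dp);M=np.c_[X*up,np.cross(-N,X*up),-N]
st=sense();r=R.from_euler('xyz',st['tcp_rot'],degrees=True)
print(st['time'],st['joint_pos'].round(),'T',T.round(1),'shift',((T-st['tool_pos'])/30).round(3),'turn',(R.from_matrix(M)*r.inv()).as_rotvec().round(3))
q=fit.gp(p,0 if g==1 else -70,0,0);d=st['tool_pos']-q;print('S,lat,h of TCP',[round(float(d@v),1) for v in(X,np.cross(N,X),N)])
E
python3 go.py 2 1 14 60 16.7
```

```text
9.25 [13. -5. 98.  0. 87. 94.] T [512.7 166.6 118.5] shift [ 0.718  0.066 -3.773] turn [-0.006 -0.527 -0.332]
S,lat,h of TCP [52.6, -5.8, 151.7]
```

send_rows(steps=[[[0.1, 0, -0.3], [0, -0.13, -0.08]], [[0.2, 0, -0.8], [0, -0.27, -0.16]], [[0.4, 0, -1.5], [0, -0.4, -0.25]], [[0.6, 0.05, -2.5], [-0.006, -0.527, -0.332]], [[0.72, 0.07, -3.3], [-0.006, -0.527, -0.332]], [[0.72, 0.07, -3.77], [-0.006, -0.527, -0.332]], [[0.72, 0.07, -3.77], [-0.006, -0.527, -0.332]], [[0.72, 0.07, -3.77], [-0.006, -0.527, -0.332]]])

```text
time: 10.25
tool_pos: [514.2, 166.8, 120.6]
tcp_rot: [179.9, -30.1, -10.0]
ft_force: [0.5, -0.6, -2.0]
finger_gap: 22.6
grip_force: 49.5
```

```bash
python3 go.py 2 1 14 0 16.7; python3 look.py r2.png >/dev/null; python3 -c "
from h import *
s=snap('side');a=s['img'][190:330,220:420][:,:,::-1];b=cv2.imread('pics/r2.png')
a=cv2.resize(a,(800,560))[:, :];b=cv2.resize(b,(480,300))
a=cv2.resize(a,(430,300));cv2.imwrite('pics/v6.png',cv2.resize(np.hstack([a,b]),(800,264)))"
```

```text
10.25 [ 23. -19. 127. -22.  48. 135.] T [542.2 161.2  66.5] shift [ 0.932 -0.187 -1.803] turn [ 0.003  0.002 -0.004]
S,lat,h of TCP [16.4, 0.5, 44.4]
```

View pics/v6.png

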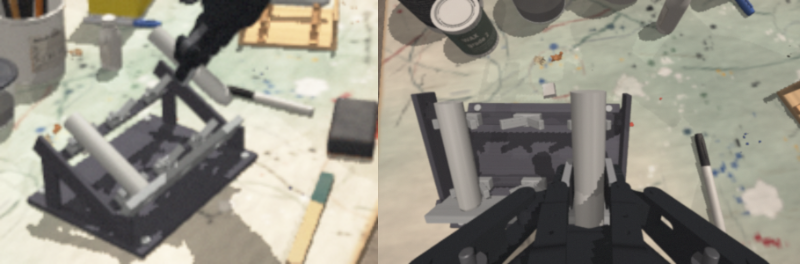

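The pin is tilted parallel to the fixed one and stands over the right groove.

send_rows(steps=[[[0.3, -0.06, -0.6], [0, 0, 0]], [[0.6, -0.12, -1.15], [0, 0, 0]], [[0.8, -0.17, -1.55], [0, 0, 0]], [[0.87, -0.17, -1.66], [0, 0, 0]], [[0.89, -0.175, -1.7], [0, 0, 0]], [[0.9, -0.18, -1.73], [0, 0, 0]], [[0.91, -0.18, -1.76], [0, 0, 0]], [[0.91, -0.18, -1.76], [0, 0, 0]]])

```text
time: 11.6
tool_pos: [540.9, 161.6, 67.0]
tcp_rot: [179.8, -30.1, -10.0]
ft_force: [-0.5, 1.3, -0.5]
finger_gap: 22.3
grip_force: 49.6
```

```bash
python3 go.py 2 1 14 0 16.7
```

```text
11.6 [ 21. -10. 126. -24.  40. 136.] T [542.2 161.2  66.5] shift [ 0.043 -0.014 -0.014] turn [ 0.003  0.001 -0.005]
S,lat,h of TCP [13.1, 0.2, -15.7]
```

send_rows(steps=[[[0.03, -0.006, -0.058], [0, 0, 0]], [[0.05, -0.009, -0.087], [0, 0, 0]], [[0.066, -0.012, -0.116], [0, 0, 0]], [[0.066, -0.012, -0.116], [0, 0, 0]]])

```text
time: 12.1
tool_pos: [542.0, 161.8, 65.4]
tcp_rot: [179.8, -30.1, -10.0]
ft_force: [-48.5, -0.2, 45.9]
finger_gap: 22.3
grip_force: 56.2
```

```bash
python3 go.py 2 1 14 0 16.7
```

```text
12.1 [ 21.  -9. 126. -24.  40. 137.] T [542.2 161.2  66.5] shift [ 0.005 -0.02   0.036] turn [ 0.003  0.    -0.004]
S,lat,h of TCP [13.2, 0.6, -17.5]
```

send_rows(steps=[[[-0.049, 0.009, 0.087], [0, 0, 0]], [[-0.049, 0.009, 0.087], [0, 0, 0]], [[-0.049, 0.009, 0.087], [0, 0, 0]]])

```text
time: 12.48
tool_pos: [541.5, 161.7, 66.2]
tcp_rot: [179.9, -30.1, -10.0]
ft_force: [-8.7, 1.4, 9.0]
finger_gap: 22.4
grip_force: 51.0
```

```bash
python3 go.py 2 1 14 0 16.7
```

```text
12.475 [ 21. -10. 126. -24.  40. 136.] T [542.2 161.2  66.5] shift [ 0.024 -0.016  0.011] turn [ 0.002  0.002 -0.005]
S,lat,h of TCP [13.2, 0.3, -16.6]
```

send_rows(steps=[[[-0.043, 0.008, -0.025], [0, 0, 0]], [[-0.085, 0.016, -0.05], [0, 0, 0]], [[-0.128, 0.023, -0.075], [0, 0, 0]], [[-0.17, 0.031, -0.1], [0, 0, 0]], [[-0.199, 0.036, -0.117], [0, 0, 0]], [[-0.199, 0.036, -0.117], [0, 0, 0]]])

```text
time: 13.22
tool_pos: [536.8, 162.8, 63.7]
tcp_rot: [179.9, -30.2, -10.0]
ft_force: [0.2, -0.1, 6.0]
finger_gap: 22.7
grip_force: 50.2
```

```bash
python3 go.py 2 1 4 0 16.7
```

```text
13.225 [ 22. -10. 127. -24.  40. 137.] T [533.7 162.8  61.5] shift [-0.106 -0.002 -0.072] turn [ 0.002  0.004 -0.005]
S,lat,h of TCP [7.8, 0.6, -16.4]
```

send_rows(steps=[[[-0.028, 0.005, -0.017], [0, 0, 0]], [[-0.057, 0.01, -0.033], [0, 0, 0]], [[-0.085, 0.016, -0.05], [0, 0, 0]], [[-0.114, 0.021, -0.067], [0, 0, 0]], [[-0.114, 0.021, -0.067], [0, 0, 0]]])

```text
time: 13.85
tool_pos: [533.5, 163.5, 61.8]
tcp_rot: [179.9, -30.3, -10.0]
ft_force: [0.3, 1.1, 6.4]
finger_gap: 22.3
grip_force: 50.2
```

```bash
python3 go.py 2 1 0 0 16.7
```

```text
13.85 [ 22. -10. 127. -25.  40. 138.] T [530.2 163.4  59.5] shift [-0.109 -0.004 -0.074] turn [ 0.002  0.004 -0.005]
S,lat,h of TCP [3.9, 0.7, -16.4]
```

send_rows(steps=[[[-0.028, 0.005, -0.017], [0, 0, 0]], [[-0.057, 0.01, -0.033], [0, 0, 0]], [[-0.085, 0.016, -0.05], [0, 0, 0]], [[-0.114, 0.021, -0.067], [0, 0, 0]], [[-0.114, 0.021, -0.067], [0, 0, 0]]])

```text
time: 14.48
tool_pos: [530.1, 164.1, 59.8]
tcp_rot: [179.9, -30.3, -10.0]
ft_force: [0.0, 0.4, 5.8]
finger_gap: 22.1
grip_force: 50.3
```

```bash
python3 go.py 2 1 0 0 16.7
```

```text
14.475 [ 22. -11. 128. -25.  39. 138.] T [530.2 163.4  59.5] shift [ 0.005 -0.025 -0.008] turn [ 0.002  0.004 -0.005]
S,lat,h of TCP [-0.1, 0.7, -16.4]
```

send_rows(steps=[[[-0.02, 0.004, -0.012], [0, 0, 0]], [[-0.04, 0.008, -0.023], [0, 0, 0]], [[-0.06, 0.011, -0.035], [0, 0, 0]], [[-0.06, 0.011, -0.035], [0, 0, 0]]])

```text
time: 14.98
tool_pos: [528.8, 164.4, 59.1]
tcp_rot: [179.9, -30.3, -10.0]
ft_force: [3.1, -0.4, 5.5]
finger_gap: 22.3
grip_force: 50.0
```

```bash
python3 go.py 2 1 0 0 16.7
```

```text
14.975 [ 22. -11. 128. -25.  39. 138.] T [530.2 163.4  59.5] shift [ 0.047 -0.036  0.013] turn [ 0.002  0.005 -0.005]
S,lat,h of TCP [-1.6, 0.8, -16.2]
```

send_rows(steps=[[[-0.02, 0.004, -0.012], [0, 0, 0]], [[-0.04, 0.008, -0.023], [0, 0, 0]], [[-0.05, 0.009, -0.03], [0, 0, 0]], [[-0.05, 0.009, -0.03], [0, 0, 0]]])

```text
time: 15.48
tool_pos: [528.5, 164.8, 59.3]
tcp_rot: [180.0, -30.4, -10.0]
ft_force: [8.6, -0.9, 4.7]
finger_gap: 22.3
grip_force: 49.7
```

```bash
python3 go.py 2 1 0 0 16.7
```

```text
15.475 [ 22. -11. 128. -25.  39. 139.] T [530.2 163.4  59.5] shift [ 0.059 -0.048  0.008] turn [ 0.002  0.008 -0.006]
S,lat,h of TCP [-1.9, 1.1, -15.9]
```

send_rows(steps=[[[-0.03, 0.005, -0.018], [0, 0, 0]], [[-0.06, 0.011, -0.035], [0, 0, 0]], [[-0.06, 0.011, -0.035], [0, 0, 0]]])

```text
time: 15.85
tool_pos: [528.1, 165.2, 59.7]
tcp_rot: [-180.0, -30.6, -10.0]
ft_force: [13.9, -4.2, 4.9]
finger_gap: 22.3
grip_force: 49.7
```

```bash
python3 go.py 2 1 0 0 16.7
```

```text
15.85 [ 22. -11. 128. -26.  39. 139.] T [530.2 163.4  59.5] shift [ 0.07  -0.06  -0.004] turn [ 0.002  0.01  -0.006]
S,lat,h of TCP [-2.0, 1.4, -15.4]
```

send_rows(steps=[[[0, 0, 0], [0, 0, 0]], [[0, 0, 0], [0, 0, 0]], [[0, 0, 0], [0, 0, 0]], [[0, 0, 0], [0, 0, 0]]], fingers=0.5)

```text
time: 16.35
tool_pos: [522.6, 164.4, 54.3]
tcp_rot: [179.8, -30.0, -10.0]
ft_force: [0.2, -0.0, -0.1]
finger_gap: 42.6
grip_force: 0.0
```

```bash
python3 go.py 2 1 0 80 16.7
```

```text
16.35 [ 22. -11. 128. -25.  39. 139.] T [490.9 170.6 128.8] shift [-1.058  0.207  2.483] turn [ 0.004 -0.001 -0.005]
S,lat,h of TCP [-9.2, -0.4, -17.4]
```

send_rows(steps=[[[-0.35, 0.07, 0.6], [0, 0, 0]], [[-0.7, 0.14, 1.4], [0, 0, 0]], [[-1.06, 0.2, 2.48], [0, 0, 0]], [[-1.06, 0.2, 2.48], [0, 0, 0]], [[-1.06, 0.2, 2.48], [0, 0, 0]]])

```text
time: 16.98
tool_pos: [491.0, 170.4, 128.7]
tcp_rot: [179.8, -30.0, -10.0]
ft_force: [0.2, -0.7, -0.7]
finger_gap: 42.7
grip_force: 0.0
```

```bash
python3 go.py 2 1 0 80 16.7; python3 look.py r3.png|grep -v tray; python3 -c "
import cv2
i=cv2.imread('pics/r3.png');cv2.imwrite('pics/v7.png',i)"
```

```text
16.975 [ 25. -23. 129. -22.  51. 136.] T [490.9 170.6 128.8] shift [-0.005  0.004  0.003] turn [ 0.003  0.    -0.005]
S,lat,h of TCP [0.1, -0.1, 63.1]
17.025 [490.7 170.2 128.1] [179.74 -29.98  -9.95]
pin_a_mid 0.84 [315.4 217.4] [525.7 168.2  40. ]
groove_1 0.67 [321.2 217.8] [519.3 164.4  74. ]
groove_1 0.62 [319.5 217.3] [519.9 165.6  74. ]
foot_plate 0.82 [235.4 282.4] [482.9 242.7  45.5]
foot_plate 0.52 [318.8 217.5] [524.2 165.4  45.5]
rack 0.89 [250.9 224.5] [536.2 233.8   0. ]
```

View pics/v7.png

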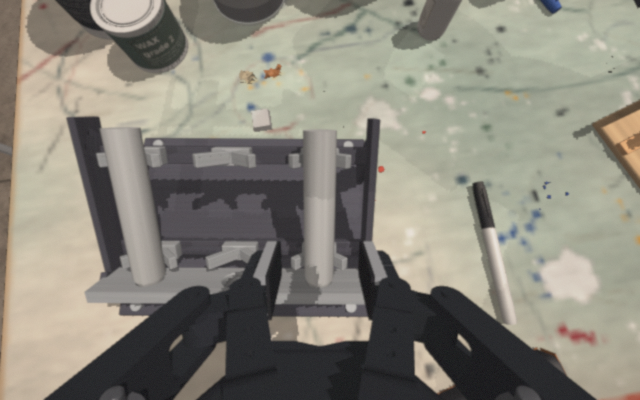

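The right-groove pin lies with its uphill end at row 130, level with the fixed pin's (128), and seated in its hole. Next is the second pin, which needs no turning.

send_rows(steps=[[[-0.2, 0, 1.5], [0.03, 0.17, 0]], [[-0.2, -0.5, 3], [0.06, 0.34, 0]], [[0, -1.5, 3.3], [0.09, 0.515, 0]], [[0, -3, 3.3], [0.09, 0.515, 0]], [[0, -4.8, 3.3], [0.09, 0.515, 0]], [[0, -6.6, 3.3], [0.09, 0.515, 0]], [[0, -8.4, 3.3], [0.09, 0.515, 0]], [[0, -10, 3.3], [0.09, 0.515, 0]], [[0.5, -11.6, 3.3], [0.09, 0.515, 0]], [[1, -13, 3.3], [0.09, 0.515, 0]]])

```text
time: 18.52
tool_pos: [521.3, -221.6, 227.8]
tcp_rot: [179.8, -0.1, -10.0]
ft_force: [0.3, -0.4, 0.7]
finger_gap: 42.2
grip_force: 0.0
```

```bash
cat > tp.py <<'E'
from h import *
from scipy.spatial.transform import Rotation as R
import sys
T=np.array(list(map(float,sys.argv[1:4])));st=sense();r=R.from_euler('xyz',st['tcp_rot'],degrees=True)
print(st['time'],st['joint_pos'].round(),((T-st['tool_pos'])/30).round(3),(R.from_euler('xyz',[180,0,float(sys.argv[4])],degrees=True)*r.inv()).as_rotvec().round(3))
E
python3 tp.py 535.5 -279 110 15
```

```text
18.525 [-28.   2.  91.  -0.  86.  72.] [ 0.473 -1.913 -3.927] [0.004 0.002 0.437]
```

send_rows(steps=[[[0.2, -0.6, -1], [0, 0, 0.16]], [[0.4, -1.3, -2], [0, 0, 0.3]], [[0.47, -1.9, -3.2], [0, 0, 0.437]], [[0.47, -1.91, -3.93], [0, 0, 0.437]], [[0.47, -1.91, -3.93], [0, 0, 0.437]], [[0.47, -1.91, -3.93], [0, 0, 0.437]]])

```text
time: 19.27
tool_pos: [535.8, -277.0, 111.3]
tcp_rot: [179.7, -0.1, 15.1]
ft_force: [0.6, -0.3, 0.3]
finger_gap: 42.6
grip_force: 0.0
```

```bash
python3 tp.py 535.5 -279 23.4 15; python3 look.py t3.png; python3 - <<'E'
from h import *
s=np.load('pics/t3.png.npz')
for r in finder.trace('pin_a','wrist')[:2]:
    ys,xs=np.nonzero(r['mask']);pts=np.c_[xs,ys].astype(np.float32);(c,wh,a)=cv2.minAreaRect(pts);bx=cv2.boxPoints((c,wh,a))
    print(r['confidence'],c,wh,a,atz(s,pts.mean(0),46).round(1))
    for w in(0.,1.):print([atz(s,q,46).round(1).tolist() for q in bx])
    break
E
```

```text
19.275 [-32.  13.  92.  -0.  75.  43.] [-0.012 -0.068 -2.928] [ 0.004  0.003 -0.001]
19.325 [ 536.2 -277.1  111.9] [179.67  -0.18  15.08]
tray 0.65 [283.6 198.5] [ 525.8 -245.2    0. ]
0.61 (321.5, 206.5) (159.0, 33.0) 90.0 [ 545.9 -276.4   46. ]
[[596.6, -249.9, 46.0], [602.6, -272.4, 46.0], [477.5, -308.7, 46.0], [470.4, -281.8, 46.0]]
[[596.6, -249.9, 46.0], [602.6, -272.4, 46.0], [477.5, -308.7, 46.0], [470.4, -281.8, 46.0]]
```

View pics/t3.png

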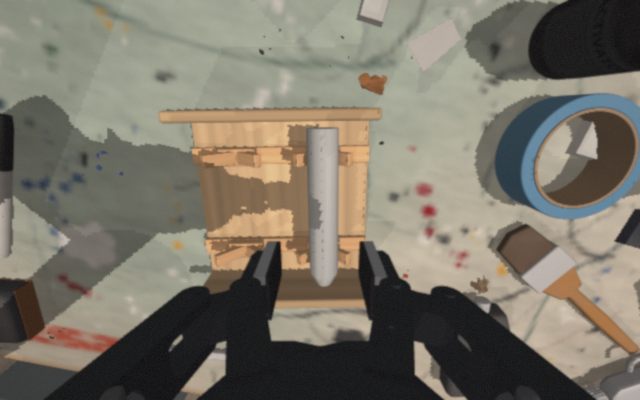

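The remaining pin lies at (322,127)–(323,285) with its chamfer at the near end, centred between the fingers, and the tape is well clear. Grasping it now.

send_rows(steps=[[[0.01, -0.05, -1.2], [0, 0, 0]], [[0.01, -0.05, -2.3], [0, 0, 0]], [[0.01, -0.05, -2.9], [0, 0, 0]], [[0.01, -0.05, -2.95], [0, 0, 0]], [[0.01, -0.05, -2.95], [0, 0, 0]]])

```text
time: 20.25
tool_pos: [536.5, -278.8, 23.2]
tcp_rot: [179.7, -0.2, 15.1]
ft_force: [0.7, -0.2, -0.5]
finger_gap: 42.8
grip_force: 0.0
```

send_rows(steps=[[[0, 0, 0], [0, 0, 0]], [[0, 0, 0], [0, 0, 0]], [[0, 0, 0], [0, 0, 0]], [[0, 0, 0], [0, 0, 0]], [[0, 0, 0], [0, 0, 0]]], fingers=1, squeeze=50)

```text
time: 20.88
tool_pos: [537.1, -279.6, 23.8]
tcp_rot: [179.6, -0.2, 15.1]
ft_force: [0.8, -3.2, 5.9]
finger_gap: 22.2
grip_force: 49.2
```

send_rows(steps=[[[0, 0, 1.5], [0, 0, 0]], [[0, 0, 3.5], [0, 0, 0]], [[-0.2, 0.5, 5.5], [0, 0, 0]], [[-0.6, 2, 6.8], [0, 0, -0.1]], [[-1, 3.8, 6.8], [0, 0, -0.2]], [[-1.2, 5.6, 6.8], [0, 0, -0.3]], [[-1.4, 7.4, 6.8], [0, 0, -0.44]], [[-1.4, 9.2, 6.8], [0, 0, -0.44]], [[-1.4, 11, 6.8], [0, 0, -0.44]], [[-1.4, 12.8, 6.8], [0, 0, -0.44]]])

```text
time: 22.12
tool_pos: [493.0, 107.5, 225.8]
tcp_rot: [179.8, -0.1, -10.1]
ft_force: [1.5, 0.0, -1.3]
finger_gap: 22.1
grip_force: 49.4
```

```bash
python3 go.py 1 1 14 60 16.4
```

```text
22.125 [  7.  -7. 101.  -0.  87. 107.] T [525.1 235.5 118.8] shift [ 1.072  4.264 -3.569] turn [-0.089 -0.515 -0.003]
S,lat,h of TCP [60.1, -131.6, 140.6]
```

send_rows(steps=[[[0.2, 1.8, 0], [-0.03, -0.17, 0]], [[0.4, 3.5, 0], [-0.06, -0.34, 0]], [[0.6, 4.27, -0.5], [-0.089, -0.515, 0]], [[0.8, 4.27, -1.8], [-0.089, -0.515, 0]], [[1.07, 4.27, -3.2], [-0.089, -0.515, 0]], [[1.07, 4.27, -3.57], [-0.089, -0.515, 0]], [[1.07, 4.27, -3.57], [-0.089, -0.515, 0]], [[1.07, 4.27, -3.57], [-0.089, -0.515, 0]]])

```text
time: 23.12
tool_pos: [527.0, 234.2, 121.2]
tcp_rot: [-179.9, -30.2, -10.3]
ft_force: [-0.0, 0.3, -1.5]
finger_gap: 22.3
grip_force: 49.5
```

```bash
python3 go.py 1 1 14 1 16.4;python3 look.py r4.png >/dev/null
```

```text
23.125 [ 31. -10. 120. -26.  50. 144.] T [554.1 230.2  67.7] shift [ 0.905 -0.135 -1.783] turn [-0.001  0.003 -0.002]
S,lat,h of TCP [17.0, -0.9, 44.7]
```

View pics/r4.png

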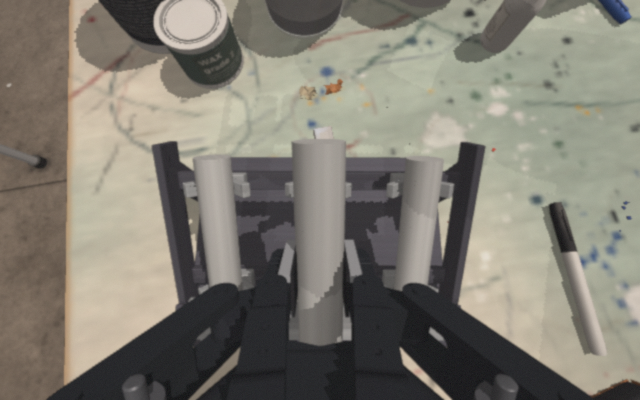

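The picture shows the new pin above the middle groove, with the two neighbours' ends level at row 157. Lowering it.

send_rows(steps=[[[0.3, -0.05, -0.6], [0, 0, 0]], [[0.6, -0.1, -1.15], [0, 0, 0]], [[0.8, -0.12, -1.55], [0, 0, 0]], [[0.87, -0.13, -1.71], [0, 0, 0]], [[0.89, -0.135, -1.75], [0, 0, 0]], [[0.9, -0.135, -1.78], [0, 0, 0]], [[0.9, -0.135, -1.78], [0, 0, 0]], [[0.9, -0.135, -1.78], [0, 0, 0]]])

```text
time: 24.42
tool_pos: [553.0, 230.7, 66.5]
tcp_rot: [-179.9, -30.1, -10.2]
ft_force: [-5.9, 1.8, 3.5]
finger_gap: 22.5
grip_force: 50.2
```

```bash
python3 go.py 1 1 14 0 16.7
```

```text
24.425 [ 29.  -2. 119. -28.  42. 146.] T [554.8 230.1  66.5] shift [ 0.059 -0.021  0.   ] turn [-0.     0.002 -0.003]
S,lat,h of TCP [12.4, 0.3, -15.8]
```

send_rows(steps=[[[-0.035, 0.006, -0.035], [0, 0, 0]], [[-0.085, 0.016, -0.06], [0, 0, 0]], [[-0.128, 0.023, -0.085], [0, 0, 0]], [[-0.17, 0.031, -0.11], [0, 0, 0]], [[-0.2, 0.036, -0.127], [0, 0, 0]], [[-0.2, 0.036, -0.127], [0, 0, 0]]])

```text
time: 25.18
tool_pos: [548.3, 231.8, 63.7]
tcp_rot: [-179.9, -30.2, -10.2]
ft_force: [0.5, 1.0, 6.7]
finger_gap: 22.4
grip_force: 50.0
```

```bash
python3 go.py 1 1 0 0 16.7
```

```text
25.175 [ 29.  -2. 119. -28.  42. 147.] T [542.8 232.2  59.5] shift [-0.181  0.016 -0.138] turn [-0.001  0.004 -0.003]
S,lat,h of TCP [6.8, 0.5, -15.8]
```

send_rows(steps=[[[-0.04, 0.007, -0.023], [0, 0, 0]], [[-0.08, 0.014, -0.046], [0, 0, 0]], [[-0.12, 0.021, -0.069], [0, 0, 0]], [[-0.16, 0.028, -0.092], [0, 0, 0]], [[-0.19, 0.035, -0.112], [0, 0, 0]], [[-0.19, 0.035, -0.112], [0, 0, 0]]])

```text
time: 25.92
tool_pos: [542.7, 232.9, 60.4]
tcp_rot: [-179.9, -30.2, -10.3]
ft_force: [1.9, 0.7, 6.1]
finger_gap: 22.4
grip_force: 49.9
```

```bash
python3 go.py 1 1 0 0 16.7
```

```text
25.925 [ 30.  -3. 120. -29.  42. 148.] T [542.8 232.2  59.5] shift [ 0.005 -0.022 -0.029] turn [-0.001  0.004 -0.003]
S,lat,h of TCP [0.2, 0.6, -15.8]
```

send_rows(steps=[[[-0.03, 0.005, -0.017], [0, 0, 0]], [[-0.06, 0.01, -0.035], [0, 0, 0]], [[-0.09, 0.016, -0.052], [0, 0, 0]], [[-0.12, 0.021, -0.07], [0, 0, 0]], [[-0.12, 0.021, -0.07], [0, 0, 0]]])

```text
time: 26.55
tool_pos: [541.7, 233.7, 60.5]
tcp_rot: [-179.8, -30.5, -10.2]
ft_force: [13.0, -2.6, 5.8]
finger_gap: 22.4
grip_force: 49.4
```

```bash
python3 go.py 1 1 0 0 16.7
```

```text
26.55 [ 30.  -3. 120. -29.  42. 149.] T [542.8 232.2  59.5] shift [ 0.038 -0.049 -0.033] turn [-0.002  0.009 -0.004]
S,lat,h of TCP [-0.7, 1.2, -15.1]
```

send_rows(steps=[[[0, 0, 0], [0, 0, 0]], [[0, 0, 0], [0, 0, 0]], [[0, 0, 0], [0, 0, 0]], [[0, 0, 0], [0, 0, 0]]], fingers=0.5)

```text
time: 27.05
tool_pos: [537.1, 232.4, 55.6]
tcp_rot: [179.9, -30.0, -10.2]
ft_force: [0.1, 0.1, 1.0]
finger_gap: 42.5
grip_force: 0.0
```

```bash
python3 go.py 1 1 0 80 16.7
```

```text
27.05 [ 30.  -3. 121. -29.  42. 149.] T [503.5 239.4 128.8] shift [-1.119  0.235  2.44 ] turn [ 0.001 -0.    -0.003]
S,lat,h of TCP [-6.9, -0.9, -17.2]
```

send_rows(steps=[[[-0.35, 0.07, 0.6], [0, 0, 0]], [[-0.7, 0.14, 1.4], [0, 0, 0]], [[-1.1, 0.22, 2.44], [0, 0, 0]], [[-1.1, 0.22, 2.44], [0, 0, 0]], [[-1.1, 0.22, 2.44], [0, 0, 0]]])

```text
time: 27.68
tool_pos: [504.3, 239.0, 128.8]
tcp_rot: [179.9, -30.0, -10.2]
ft_force: [-0.5, 0.5, 0.4]
finger_gap: 42.7
grip_force: 0.0
```

```bash
python3 go.py 1 1 95 60 0;python3 look.py r5.png >/dev/null; python3 -c "
import cv2
i=cv2.imread('pics/r5.png')[60:360,120:520];cv2.imwrite('pics/v10.png',cv2.resize(i,None,fx=2,fy=2,interpolation=cv2.INTER_CUBIC))"
```

```text
27.675 [ 33. -13. 122. -26.  52. 146.] T [586.  224.3 173.5] shift [ 2.725 -0.489  1.49 ] turn [ 0.001  0.    -0.003]
S,lat,h of TCP [0.7, -0.3, 62.8]
```

View pics/v10.png

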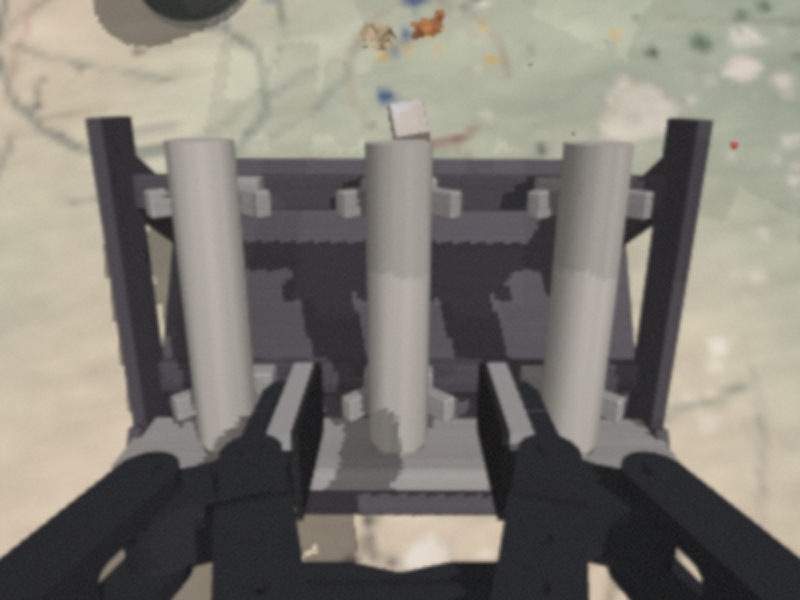

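All three uphill ends are level (rows 139, 141 and 143, matching the picture's slight tilt), and both pins are seated in their holes. The gripper is clear.

```bash
python3 -c "
from bench import order
print(order.hand_in())"
```

```text
the job is handed in; nothing more can be done
None
```

Both pins are racked in the two empty grooves with the chamfered end fully home (one was turned round first) and released; I handed the job in at about 28 s, never going near the bottle or tape, though one press while laying the first pin in its groove briefly reached about 66 N before I backed it off.

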